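Stopper the amber flask

ROBOT

A 7-joint arm with a two-finger parallel gripper is mounted at the origin on a cart in front of the work surface, level with it; the furniture and walls round the work are solid. World frame = base frame: x ahead of the robot, y to its left, z up, the work surface at z = 0. Lengths are in m, angles in rad, forces in N, time in s.
With the tool pointing down it reaches from about 0.425 to 0.925 m from the base axis. Payload 6.8 kg.
Tool frame: the origin (TCP) lies between the finger pads; the fingertips stand r.tcp_to_tips ahead of it and the grasp point (between the pads) is the TCP (r.tcp_to_tips is the distance from the TCP to the fingertips, in m); z points along the fingers, y is the line along which they close (so a half turn about z gives the same grasp; the last joint's range is limited). The gripper opens to 85 mm and grips with 20 to 120 N. Pads are 22 mm wide; open, the fingers measure 114 mm over their backs; the gripper's body (76 mm by 85 mm) begins 54 mm behind the grasp point. The pads swing forward as they close: fully open they stand 13 mm farther back than shut.
Start: joints at [-1.291, 0.477, 0.022, 1.555, -0.011, 1.109, -0.083], TCP at [0.255, 0.625, 0.25] pointing down, gripper open.
Joint ranges: [-2.96, 2.96], [-0.34, 2.1], [-1.41, 1.46], [0.24, 2.44], [-1.37, 4.51], [0.17, 1.92], [-2.96, 2.96]. Speed limits (rad/s): [2.39, 2.39, 3.14, 3.14, 3.14, 3.14, 3.14].

INTERFACE

Orientations are given as a rotation vector (axis times angle).
In Python, from bench import r gives the robot as it stands.
- The arm moves only by the tool servo_tool, never from a script. Its argument "commands" is a list of rows, each a list of 2 entries, a list of its own where there are three numbers: the shift along the tool's x, y, z normalised to -1 to 1, where 1 is 250 mm, then the turn, a rotation vector about the tool's x, y, z normalised to -1 to 1, where 1 is 90 degrees. In form: [[[dx, dy, dz], [ax, ay, az]], ...]. A call has 1 to 20 rows; each row is the pose to reach, as a shift and turn from the pose commanded when the call began, along the tool's axes at that moment; what a row does not reach only later rows make up. A row lasts 1/10 s, in which the tool goes at most 50 mm and 8.59 degrees, less where a joint would pass 70% of its speed; a pose out of reach is approached as far as the arm can. A call with a number of a shift or a turn outside -1 to 1 is refused whole. A call with a gripper value outside its range is refused whole. "claw" is the closure, from 0 (fully open) to 1 (shut), set as the call begins (left out, the last holds). The fingers move at their own pace and stop on an object; "squeeze" is the grip in N (left out, the last holds). Time passes only in rows, so rows that repeat a pose let the fingers close. It gives the time, the measured TCP pose, the force, the opening and the grip force at its end, in the units of the state.
- r.get_obs(): the state, without advancing time (a new reading comes with each control period).
- r.grab_frame(name): name is "scene" or "top" or "wrist"; returns (picture, depth): 400x640x3 uint8, red, green, blue; 400x640 float32, m along the optical axis (not along the pixel's ray), 0 where there is no reading.
- r.camera_model(name): a dict with "fx", "fy", "cx", "cy" (pixels), "extrinsics" (4x4, takes a point from camera to world coordinates); the wrist camera has in their place "hand_eye" (4x4, takes a point from camera to tool coordinates, whose origin is the TCP and whose axes are the flange's). Camera axes: x right, y down, z forward; pixel columns grow to the right and rows downward; lengths in m; the calibration is good to about 2 mm. A picture is of the moment at which its call begins: read the wrist's pose just before it. camera_model takes no time and is no camera call.
- r.hand_in(): hands the job in; it is judged then, once.
Trained networks look in the newest picture that a camera, given by its name, has taken for a name from the list of things; names that differ only in an ending like _2 or _b are one class to them, and where a whole thing is asked for, a point or a joint stands for the part that bears it (a point fixed in the world has none). Each returns a list of dicts, best first, with "confidence" (0 to 1); they miss things now and then, are a little off and sometimes report something else, mostly with a low value. They report only what shows in the picture. A call takes as long as a camera call.
- r.boxes_of(camera, target): "uv" ([column, row] in pixels, amid what is visible of it).
- r.mark_of(camera, target): "uv" ([column, row] in pixels: a listed point, or the origin of a listed thing).
The state is a dict: "clock": time; "joints": joint angles; "qvel": joint speeds; "tau": joint torques, N m; "tcp_pos": TCP position; "orientation": TCP orientation; "contact_force": force on the tool from outside, world axes, zero at the start; "moment": the same for the moment, N m; "grip_width": finger opening in m; "gripper_force": force on a finger pad.
Only numpy, scipy, OpenCV 4.12 (cv2) and the standard library are available. Lean on these libraries where they do the work, as an engineer would, in place of code of your own. Each camera call takes 0.05 s, during which the arm holds its last target. There are 200 camera calls.

TASK

Close the amber conical flask: take the green stopper out of its grey stand and lower it into the neck of the amber flask, letting go only once it is in the neck (do not drop it in from above), so that it sits fully home with its collar resting flat on the rim. Leave both flasks standing where they are, and leave the clear flask alone, as it is still to be filled.

Things in the scene. Friction and masses are not known exactly. Their poses are not given: they have to be found in the camera images.
- stopper: Green plastic stopper, 78 mm tall, about 80 g, upright in the stand's well. Origin: centre of the underside of its collar (starts on the stand's top); z up out of the knob. Below it a tapered plug 38 mm long, diameter 38 mm at the collar, 30 mm at the tip. Collar: disc 54 mm wide, 0 to 6 mm above the origin. Knob to grip: cylinder 36 mm wide, 6 to 40 mm above the origin.
- stopper_tip (a point): Centre of the flat small end of the stopper's plug, 38 mm below the stopper's origin along its own axis.
- stand: Grey plastic block 70 x 70 mm, 46 mm high, fixed to the worktop, with a round well 43 mm wide and 42 mm deep in the middle of its top that holds the stopper at the start. Origin: centre of its underside, on the worktop. z up.
- amber_flask: Brown (amber) glass conical flask, loose, about 0.4 kg, 140 mm tall, hollow. Base 84 mm in diameter; it narrows from 12 mm up to 95 mm up; above that a straight neck 45 mm long, 49 mm outside and 41 mm inside diameter, open at the top. Origin: centre of its underside, z up the neck.
- amber_flask_rim (a point): Centre of the mouth of the amber flask, in the plane of its rim, 140 mm above the flask's origin.
- clear_flask: Clear colourless glass conical flask of the same shape and size as the amber one, open and empty; a bystander. Origin: centre of its underside.

How it is judged:
By the outcome, as a careful person would: the job done as asked, in the order asked, and still so for the second after the job is handed in, with the robot touching nothing.
It also fails if it takes over 48 s, if anything falls off the work surface, if the arm or the gripper's body presses on something with over 40 N, if the wrist force passes 120 N, or if a joint passes its speed limit or range.

## Working session

There is one attempt and no reset: what is moved stays moved. The work goes in short steps, Python scripts to look and compute and a tool call to move; the robot and the scene stay as the last step left them, time stands still between calls to the robot, and variables do not carry over. Pictures are saved under pics/ and viewed, at most 10 in all, crops included, and the job is handed in when it is done.

Besides the shell and the picture viewer there is one more tool, called after "Request:" by a JSON object that holds its "name" and its "arguments", one argument or row to a line. servo_tool: Moves the arm, as the interface text tells. Scaled input: -1 to 1 covers 250 mm each way for a shift and 90 degrees each way for a turn. Its arguments: {"type":"object","properties":{"commands":{"type":"array"},"claw":{"type":"number"},"squeeze":{"type":"number"}},"required":["commands"]}

```bash
mkdir -p pics
cat > h.py <<'E'
import numpy as np, cv2
from scipy.spatial.transform import Rotation as R
from bench import r
def T(cam,o=None):
    m=r.camera_model(cam)
    if cam!="wrist": return m,np.array(m["extrinsics"])
    o=o or r.get_obs()
    A=np.eye(4);A[:3,:3]=R.from_rotvec(o["orientation"]).as_matrix();A[:3,3]=o["tcp_pos"]
    return m,A@np.array(m["hand_eye"])
def ray(m,E,uv):
    d=np.array([(uv[0]-m["cx"])/m["fx"],(uv[1]-m["cy"])/m["fy"],1])
    return E[:3,3],E[:3,:3]@d
def at_z(m,E,uv,z):
    o,d=ray(m,E,uv); return o+d*(z-o[2])/d[2]
def save(n,p): cv2.imwrite("pics/"+n+".png",p[:,:,::-1])
E
python3 - <<'E'
from h import *
np.set_printoptions(precision=4,suppress=True)
o=r.get_obs();print(o["clock"],o["tcp_pos"],o["orientation"],o["grip_width"],r.tcp_to_tips)
print(R.from_rotvec(o["orientation"]).as_matrix())
Z=dict(stopper=.046,stopper_tip=.008,amber_flask=0,amber_flask_rim=.14,clear_flask=0,stand=0)
for c in("scene","top"):
    p,d=r.grab_frame(c);save(c+"1",p);np.save(c+"1.npy",d)
    m,E=T(c);print(c,E[:3,3],E[:3,2],m["fx"])
    for t in Z:
        for q in r.mark_of(c,t)[:2]:
            print(t,np.round(q["uv"],1),round(q["confidence"],2),at_z(m,E,q["uv"],Z[t]))
E
```

```text
0.0 [0.255  0.6244 0.2494] [-0.6052 -3.0825  0.0028] 0.08542628291472365 0.019
[[-0.9258  0.3781 -0.0006]
 [ 0.3781  0.9258 -0.0017]
 [-0.0001 -0.0018 -1.    ]]
scene [ 0.0078 -0.6906  0.5159] [ 0.544   0.6894 -0.4783] 408.3338322988823
stopper [240.8 195.3] 0.66 [0.4297 0.1359 0.046 ]
stopper_tip [244.6 205.5] 0.53 [0.4427 0.146  0.008 ]
amber_flask [422.5 334.2] 0.65 [ 0.4533 -0.4167  0.    ]
amber_flask_rim [440.9 264.9] 0.56 [ 0.4644 -0.4212  0.14  ]
clear_flask [342.3 289.9] 0.89 [ 0.4243 -0.2506  0.    ]
stand [242.9 207.4] 0.67 [0.4409 0.153  0.    ]
top [ 0.316  -0.1235  0.9962] [ 0.1365  0.0205 -0.9904] 414.8735067447334
stopper [209.1 199.9] 0.73 [0.4472 0.1448 0.046 ]
stopper_tip [382.6 208.5] 0.34 [ 0.4247 -0.2617  0.008 ]
amber_flask [446.8 197.2] 0.55 [ 0.4504 -0.4179  0.    ]
amber_flask_rim [465.  185.3] 0.68 [ 0.4558 -0.4154  0.14  ]
clear_flask [380.9 207.3] 0.83 [ 0.4286 -0.2589  0.    ]
stand [213.4 204.6] 0.71 [0.4419 0.147  0.    ]
```

View pics/scene1.png

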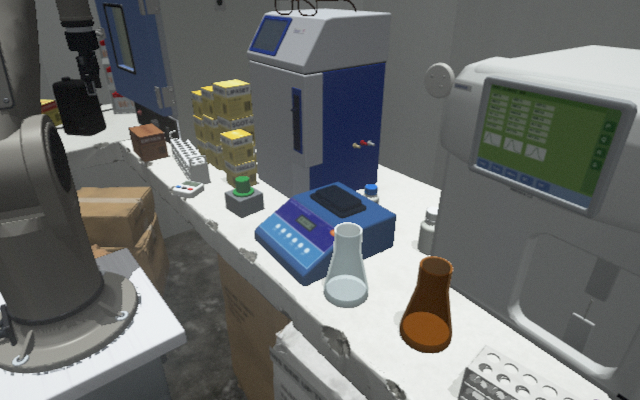

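View pics/top1.png

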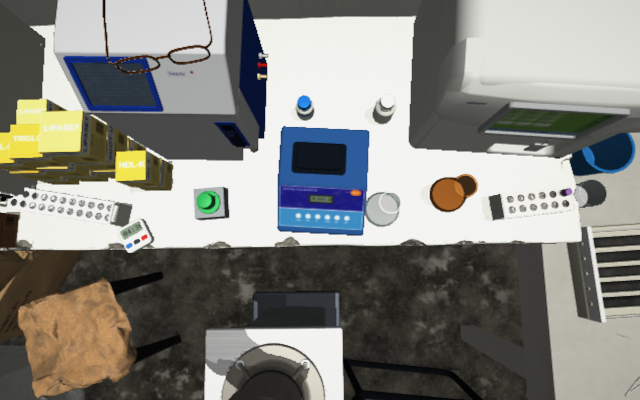

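The scene view shows the green stopper in its stand at (243,187), the clear flask at (347,265) and the amber flask at (428,305), with its rim at (438,265). The top view shows them at (208,201), (382,209) and (447,195), with the amber rim at (465,185). This matches the networks, so I'll refine the positions with depth.

Run:
```python
from h import *
np.set_printoptions(precision=4,suppress=True)
for c in("scene","top"):
    m,E=T(c);d=np.load(c+"1.npy");im=cv2.imread(f"pics/{c}1.png")[:,:,::-1].astype(int)
    v,u=np.mgrid[:400,:640]
    P=np.stack([(u-m["cx"])/m["fx"]*d,(v-m["cy"])/m["fy"]*d,d],-1)@E[:3,:3].T+E[:3,3]
    g=(im[...,1]>im[...,0]+40)&(im[...,1]>im[...,2]+30)&(np.hypot(P[...,0]-.44,P[...,1]-.146)<.05)&(d>0)
    q=P[g];t=q[q[:,2]>.08];print(c,"green",len(q),q[:,2].max(),"top",len(t),t.mean(0),(t.max(0)+t.min(0))/2)
    a=(np.hypot(P[...,0]-.455,P[...,1]+.416)<.07)&(d>0)&(P[...,2]>.125)&(P[...,2]<.15)
    q=P[a];A=np.c_[2*q[:,:2],np.ones(len(q))];s=np.linalg.lstsq(A,(q[:,:2]**2).sum(1),rcond=None)[0]
    print("amber",len(q),(q.max(0)+q.min(0))/2,np.ptp(q,axis=0),"circ",s[:2],np.sqrt(s[2]+s[:2]@s[:2]))
    # tall stuff near the travel path
    for y0 in np.arange(-.55,.75,.1):
        w=(d>0)&(P[...,0]>.2)&(P[...,0]<.56)&(abs(P[...,1]-y0)<.05)&(P[...,2]>.1)&(P[...,2]<.6)
        if w.sum()>5: print(round(y0,2),w.sum(),"minx",np.percentile(P[w][:,0],2),"maxz",P[w][:,2].max())
```

```text
scene green 150 0.08845577718417436 top 67 [0.4399 0.1423 0.087 ] [0.441  0.1428 0.0863]
amber 668 [ 0.4559 -0.4171  0.1338] [0.0494 0.0498 0.0176] circ [ 0.4551 -0.4179] 0.022419158792363055
-0.55 15177 minx 0.5126752064734702 maxz 0.4113774129925627
-0.45 14837 minx 0.4353010788940495 maxz 0.40806513222832347
-0.35 3047 minx 0.4611111773259237 maxz 0.40219890512868073
-0.25 881 minx 0.3989207243516353 maxz 0.14275866483495037
-0.15 670 minx 0.4944308569642642 maxz 0.11540537626996833
-0.05 262 minx 0.4967198789300531 maxz 0.11538937171146874
0.05 3030 minx 0.5383125356231153 maxz 0.39105182536470395
0.15 2474 minx 0.5440503031186454 maxz 0.3913875742024312
0.25 1916 minx 0.4752204101754372 maxz 0.3855789816799277
0.35 1486 minx 0.47546724219122355 maxz 0.27206621719899216
0.45 839 minx 0.49621969100535196 maxz 0.24748049118913873
0.55 7472 minx 0.2259629627625775 maxz 0.4796011186760313
0.65 2115 minx 0.21588347656387846 maxz 0.47951358118191467
top green 401 0.09210845641462528 top 198 [0.4411 0.1456 0.0862] [0.4408 0.1463 0.0861]
amber 232 [ 0.456  -0.4148  0.1342] [0.0483 0.0488 0.0178] circ [ 0.4558 -0.4149] 0.022435608806497927
-0.55 3419 minx 0.5129347997315791 maxz 0.41198036293513673
-0.45 4173 minx 0.44251599215199827 maxz 0.4090362983375958
-0.35 2221 minx 0.4480215888701897 maxz 0.4046360204248233
-0.25 275 minx 0.3993528130641946 maxz 0.1436632004195989
-0.15 855 minx 0.4950782727584588 maxz 0.11722561527871023
-0.05 536 minx 0.4983943315634292 maxz 0.11730094184825224
0.05 2623 minx 0.5390811483200361 maxz 0.3891208776188424
0.15 2818 minx 0.5450077630767717 maxz 0.38990942562823927
0.25 2670 minx 0.4765240614047893 maxz 0.38839136941759556
0.35 2996 minx 0.48389152996461426 maxz 0.27388978400581954
0.45 2001 minx 0.49752360234825516 maxz 0.26828248884335415
0.55 637 minx 0.4642403598558613 maxz 0.22630382858712073
```

Run:
```python
from h import *
np.set_printoptions(precision=3,suppress=True)
for c in("scene","top"):
    m,E=T(c);d=np.load(c+"1.npy")
    v,u=np.mgrid[:400,:640]
    P=np.stack([(u-m["cx"])/m["fx"]*d,(v-m["cy"])/m["fy"]*d,d],-1)@E[:3,:3].T+E[:3,3]
    for y0 in np.arange(-.52,-.28,.04):
      for z0 in (.15,.25,.35):
        w=(d>0)&(P[...,0]>.35)&(P[...,0]<.8)&(abs(P[...,1]-y0)<.02)&(P[...,2]>z0)&(P[...,2]<z0+.1)
        if w.sum()>5: print(c,round(y0,2),z0,np.percentile(P[w][:,0],1))
```

```text
scene -0.52 0.15 0.5469152291562299
scene -0.52 0.25 0.5158768259782376
scene -0.52 0.35 0.5154845602176185
scene -0.48 0.15 0.5499243199396032
scene -0.48 0.25 0.5193974662608989
scene -0.48 0.35 0.5191603961141861
scene -0.44 0.15 0.5534658084795939
scene -0.44 0.25 0.522749152485292
scene -0.44 0.35 0.5228411832264995
scene -0.4 0.15 0.5567160924542348
scene -0.4 0.25 0.5257697893315408
scene -0.4 0.35 0.5259575006719663
scene -0.36 0.15 0.5602522395443128
scene -0.36 0.25 0.5413520879489617
scene -0.36 0.35 0.5425155279671683
scene -0.32 0.15 0.5653088179136387
scene -0.32 0.25 0.5484239717847506
scene -0.32 0.35 0.5498876422266957
top -0.52 0.25 0.5158081116826045
top -0.52 0.35 0.5171230195243259
top -0.48 0.15 0.5509375189083053
top -0.48 0.25 0.5193264945209848
top -0.48 0.35 0.5207766740978331
top -0.44 0.15 0.5540478469865815
top -0.44 0.25 0.5227369080120348
top -0.44 0.35 0.5242281309471772
top -0.4 0.15 0.5572667030051683
top -0.4 0.25 0.5264757076269587
top -0.4 0.35 0.5271175584193474
top -0.36 0.15 0.5608478353227239
top -0.36 0.25 0.5420470177326863
top -0.36 0.35 0.5440099388775431
top -0.32 0.15 0.5663623501575588
top -0.32 0.25 0.5494392424464326
top -0.32 0.35 0.5521486765716906
```

```bash
cat >> h.py <<'E'
def row(target,tool_y=None,frm=None):
    "shift/turn in servo units from current pose to target with tool vertical, y along tool_y"
    o=r.get_obs();M=R.from_rotvec(o["orientation"]).as_matrix()
    s=M.T@(np.array(target)-o["tcp_pos"])/.25
    a=np.zeros(3)
    if tool_y is not None:
        z=np.array([0,0,-1.]);y=np.array(tool_y,float);y/=np.linalg.norm(y)
        a=R.from_matrix(M.T@np.c_[np.cross(y,z),y,z]).as_rotvec()/(np.pi/2)
    print(np.round(o["tcp_pos"],4),"shift",np.round(s,3),"turn",np.round(a,4))
E
python3 -c "
from h import *
row([.36,.40,.26],[0,1,0])"
```

```text
[0.2552 0.6249 0.2503] shift [-0.728 -0.674 -0.039] turn [ 0.     -0.     -0.2469]
```

Request:
{"name": "servo_tool", "arguments": {
  "commands": [
    [[-0.36,-0.34,-0.04],[0,0,-0.12]],
    [[-0.728,-0.674,-0.04],[0,0,-0.247]],
    [[-0.728,-0.674,-0.04],[0,0,-0.247]],
    [[-0.728,-0.674,-0.04],[0,0,-0.247]],
    [[-0.728,-0.674,-0.04],[0,0,-0.247]],
    [[-0.728,-0.674,-0.04],[0,0,-0.247]],
    [[-0.728,-0.674,-0.04],[0,0,-0.247]],
    [[-0.728,-0.674,-0.04],[0,0,-0.247]]
  ],
  "claw": 0,
  "squeeze": 40
}}

```text
clock: 1.5
tcp_pos: [0.3593, 0.4014, 0.2605]
orientation: [0.003, -3.141, -0.002]
contact_force: [-0.5, 0.9, 0.2]
grip_width: 0.0853
gripper_force: 0.0
```

```bash
python3 -c "
from h import *
row([.40,.25,.24],[0,1,0]);row([.40,.146,.2],[0,1,0]); print(r.get_obs()['joints'])"
```

```text
[0.3593 0.4014 0.2605] shift [-0.162 -0.606  0.081] turn [ 0.0007 -0.0001  0.0011]
[0.3593 0.4014 0.2605] shift [-0.161 -1.022  0.241] turn [ 0.0007 -0.0001  0.0011]
[-9.55131433e-01  2.43266580e-01 -1.11423852e-03  1.87113974e+00
 -5.23413793e-04  1.02639292e+00  6.16630163e-01]
```

Request:
{"name": "servo_tool", "arguments": {
  "commands": [
    [[-0.12,-0.3,0.05],[0,0,0]],
    [[-0.16,-0.6,0.08],[0,0,0]],
    [[-0.243,-0.986,0.242],[0,0,0]],
    [[-0.243,-0.986,0.242],[0,0,0]],
    [[-0.243,-0.986,0.242],[0,0,0]],
    [[-0.243,-0.986,0.242],[0,0,0]],
    [[-0.243,-0.986,0.242],[0,0,0]],
    [[-0.243,-0.986,0.242],[0,0,0]],
    [[-0.243,-0.986,0.242],[0,0,0]]
  ]
}}

```text
clock: 2.4
tcp_pos: [0.4209, 0.1563, 0.2003]
orientation: [-0.007, 3.141, 0.002]
contact_force: [-0.5, 0.6, -0.8]
grip_width: 0.0851
gripper_force: 0.0
```

Run:
```python
from h import *
np.set_printoptions(precision=4,suppress=True)
o=r.get_obs();p,d=r.grab_frame("wrist");save("w1",p)
m,E=T("wrist",o)
for q in r.mark_of("wrist","stopper")[:2]: print(q["uv"],q["confidence"],at_z(m,E,q["uv"],.046))
v,u=np.mgrid[:400,:640]
P=np.stack([(u-m["cx"])/m["fx"]*d,(v-m["cy"])/m["fy"]*d,d],-1)@E[:3,:3].T+E[:3,3]
im=p.astype(int)
g=(im[...,1]>im[...,0]+40)&(im[...,1]>im[...,2]+30)&(np.hypot(P[...,0]-.44,P[...,1]-.146)<.06)&(d>0)
q=P[g];t=q[abs(q[:,2]-.086)<.004];print(len(q),len(t),t.mean(0),(t.max(0)+t.min(0))/2,np.ptp(t,axis=0))
t=q[abs(q[:,2]-.052)<.004];print("collar",len(t),(t.max(0)+t.min(0))/2,np.ptp(t,axis=0))
row([.441,.145,.13],[0,1,0]);row([.441,.145,.075],[0,1,0])
```

```text
[310.0, 213.0] 0.71 [0.4436 0.1484 0.046 ]
2421 1417 [0.4416 0.1453 0.0862] [0.4421 0.1452 0.0854] [0.0329 0.0351 0.0057]
collar 953 [0.4387 0.145  0.053 ] [0.0449 0.051  0.0058]
[0.4208 0.1556 0.2002] shift [-0.08  -0.043  0.281] turn [0.0005 0.0004 0.0022]
[0.4208 0.1556 0.2002] shift [-0.08  -0.043  0.501] turn [0.0005 0.0004 0.0022]
```

View pics/w1.png

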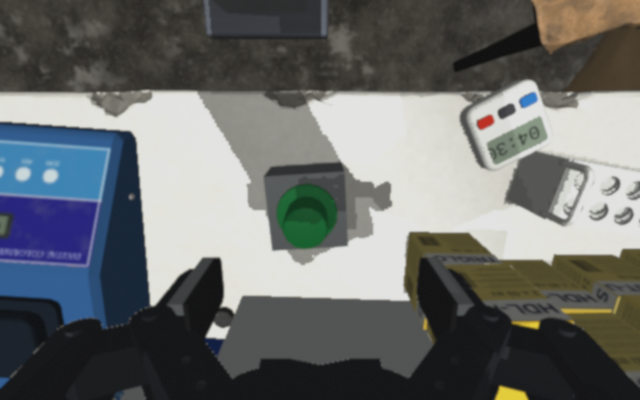

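The wrist view shows the stopper at (305,213) in its stand, between the open fingers. Its position of about (0.4415, 0.145) agrees with the top camera.

Request:
{"name": "servo_tool", "arguments": {
  "commands": [
    [[-0.083,-0.042,0.1],[0,0,0.002]],
    [[-0.083,-0.042,0.2],[0,0,0.002]],
    [[-0.083,-0.042,0.28],[0,0,0.002]],
    [[-0.083,-0.042,0.34],[0,0,0.002]],
    [[-0.083,-0.042,0.4],[0,0,0.002]],
    [[-0.083,-0.042,0.45],[0,0,0.002]],
    [[-0.083,-0.042,0.5],[0,0,0.002]],
    [[-0.083,-0.042,0.504],[0,0,0.002]],
    [[-0.083,-0.042,0.504],[0,0,0.002]]
  ]
}}

```text
clock: 3.4
tcp_pos: [0.4415, 0.1435, 0.0737]
orientation: [-0.004, -3.141, 0.0]
contact_force: [0.3, -0.1, 0.5]
grip_width: 0.0852
gripper_force: 0.0
```

Request:
{"name": "servo_tool", "arguments": {
  "commands": [
    [[0,0,0],[0,0,0]],
    [[0,0,0],[0,0,0]],
    [[0,0,0],[0,0,0]],
    [[0,0,0],[0,0,0]],
    [[0,0,0],[0,0,0]],
    [[0,0,0],[0,0,0]],
    [[0,0,0],[0,0,0]],
    [[0,0,0],[0,0,0]],
    [[0,0,0],[0,0,0]],
    [[0,0,0],[0,0,0]]
  ],
  "claw": 1,
  "squeeze": 40
}}

```text
clock: 4.4
tcp_pos: [0.4418, 0.1432, 0.0744]
orientation: [0.005, 3.141, 0.001]
contact_force: [-2.0, -0.6, 5.9]
grip_width: 0.0346
gripper_force: 39.4
```

Request:
{"name": "servo_tool", "arguments": {
  "commands": [
    [[0,0,-0.04],[0,0,0]],
    [[0,0,-0.1],[0,0,0]],
    [[0,0,-0.18],[0,0,0]],
    [[0,0,-0.3],[0,0,0]],
    [[0,0,-0.42],[0,0,0]],
    [[0,0,-0.54],[0,0,0]],
    [[0,0,-0.65],[0,0,0]],
    [[0,0,-0.72],[0,0,0]],
    [[0,0,-0.76],[0,0,0]],
    [[0,0,-0.76],[0,0,0]],
    [[0,0,-0.76],[0,0,0]]
  ]
}}

```text
clock: 5.5
tcp_pos: [0.441, 0.1429, 0.2632]
orientation: [-0.005, -3.141, 0.001]
contact_force: [0.1, 0.7, -0.6]
grip_width: 0.0348
gripper_force: 40.1
```

Run:
```python
from h import *
np.set_printoptions(precision=4,suppress=True)
o=r.get_obs();p,d=r.grab_frame("scene");save("s2",cv2.resize(p[60:220,150:350],None,fx=3,fy=3))
print(o["contact_force"],o["moment"],o["grip_width"],o["joints"])
m,E=T("scene")
for n in("stopper","stopper_tip"): print(n,[ (np.round(q["uv"],1),round(q["confidence"],2)) for q in r.mark_of("scene",n)[:2]])
row([.425,-.08,.265],[0,1,0])
```

```text
[ 0.1356  0.6856 -0.6174] [-0.0108  0.0357  0.0111] 0.034801704970541025 [-0.609   0.1079  0.1747  2.0349 -0.0223  1.0015  1.1445]
stopper [(array([234.9, 120.3]), 0.83)]
stopper_tip [(array([237.1, 134.1]), 0.8)]
[0.4409 0.1428 0.2627] shift [ 0.061 -0.891 -0.008] turn [-0.0007 -0.0013 -0.0019]
```

View pics/s2.png

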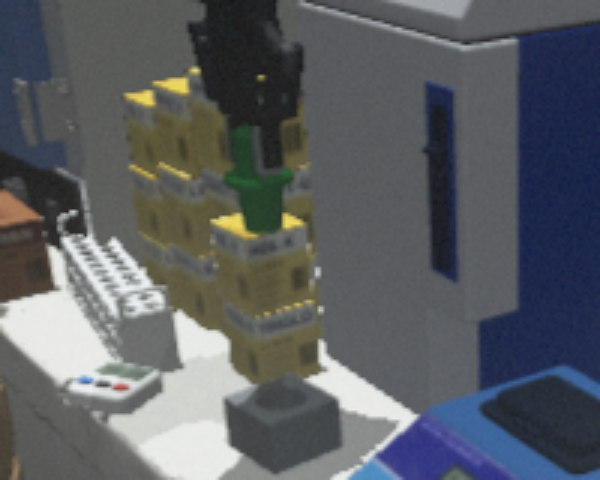

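The crop shows the stopper held upright by its knob, with the plug tip clear of the empty well. Next I'll carry it across.

Request:
{"name": "servo_tool", "arguments": {
  "commands": [
    [[0.03,-0.08,0],[0,0,0]],
    [[0.04,-0.22,0],[0,0,0]],
    [[0.04,-0.38,0],[0,0,0]],
    [[0.04,-0.54,0],[0,0,0]],
    [[0.04,-0.7,0],[0,0,0]],
    [[0.04,-0.84,0],[0,0,0]],
    [[0.04,-0.95,0],[0,0,0]],
    [[0.04,-1,0],[0,0,0]],
    [[0.04,-1,0],[0,0,0]]
  ]
}}

```text
clock: 6.55
tcp_pos: [0.4296, -0.1093, 0.2633]
orientation: [-0.012, -3.14, 0.001]
contact_force: [-0.2, 0.9, -1.0]
grip_width: 0.0347
gripper_force: 40.1
```

Request:
{"name": "servo_tool", "arguments": {
  "commands": [
    [[0,-0.08,0],[0,0,0]],
    [[0,-0.22,0],[0,0,0]],
    [[0,-0.38,0],[0,0,0]],
    [[0,-0.54,0],[0,0,0]],
    [[0,-0.7,0],[0,0,0]],
    [[0,-0.84,0],[0,0,0]],
    [[0,-0.92,0],[0,0,0]],
    [[0,-0.96,0],[0,0,0]],
    [[0,-0.96,0],[0,0,0]],
    [[0,-0.96,0],[0,0,0]]
  ]
}}

```text
clock: 7.55
tcp_pos: [0.4304, -0.3453, 0.2633]
orientation: [-0.002, -3.141, -0.002]
contact_force: [-0.6, 0.1, -1.4]
grip_width: 0.0348
gripper_force: 40.2
```

Run:
```python
from h import *
np.set_printoptions(precision=4,suppress=True)
o=r.get_obs();p,d=r.grab_frame("wrist");save("w2",p)
print(o["joints"],o["contact_force"])
m,E=T("wrist",o)
for n,z in(("amber_flask_rim",.14),("amber_flask",0),("clear_flask",0)):
  for q in r.mark_of("wrist",n)[:2]: print(n,np.round(q["uv"],1),q["confidence"],at_z(m,E,q["uv"],z))
v,u=np.mgrid[:400,:640]
P=np.stack([(u-m["cx"])/m["fx"]*d,(v-m["cy"])/m["fy"]*d,d],-1)@E[:3,:3].T+E[:3,3]
w=(np.hypot(P[...,0]-.455,P[...,1]+.416)<.04)&(d>0)&(abs(P[...,2]-.14)<.003)
q=P[w]
if len(q)>5:
  A=np.c_[2*q[:,:2],np.ones(len(q))];s=np.linalg.lstsq(A,(q[:,:2]**2).sum(1),rcond=None)[0]
  print(len(q),(q.max(0)+q.min(0))/2,np.ptp(q,axis=0),s[:2])
row([.4557,-.4165,.24],[0,1,0])
```

```text
[ 0.0813  0.2904  0.5937  1.8681 -0.1877  1.0398  2.3207] [-0.6213  0.1451 -1.4082]
amber_flask [260.3 186.9] 0.63 [ 0.4569 -0.4164  0.    ]
clear_flask [392.  160.2] 0.84 [ 0.4246 -0.2592  0.    ]
941 [ 0.4566 -0.4176  0.1397] [0.0488 0.0482 0.0054] [ 0.4562 -0.4175]
[ 0.4305 -0.3456  0.2638] shift [-0.101 -0.284  0.095] turn [ 0.0005  0.0001 -0.0007]
```

View pics/w2.png

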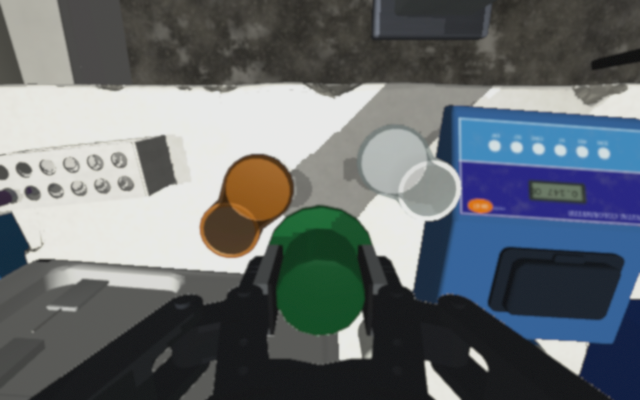

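The wrist view shows the held stopper at (320,270), the amber flask's rim at (230,229) with its base at (258,188), and the clear flask off to the right. I'll check the stopper's offset in the same camera, so the two can be lined up without calibration bias.

Run:
```python
from h import *
np.set_printoptions(precision=4,suppress=True)
o=r.get_obs();p,d=r.grab_frame("wrist")
m,E=T("wrist",o);im=p.astype(int)
v,u=np.mgrid[:400,:640]
P=np.stack([(u-m["cx"])/m["fx"]*d,(v-m["cy"])/m["fy"]*d,d],-1)@E[:3,:3].T+E[:3,3]-np.array(o["tcp_pos"])
g=(im[...,1]>im[...,0]+30)&(im[...,1]>im[...,2]+20)&(d>0)&(np.hypot(P[...,0],P[...,1])<.06)
q=P[g];print(len(q),q.min(0),q.max(0))
h,e=np.histogram(q[:,2],20);print(np.c_[e[:-1],h])
from scipy.optimize import least_squares
for lo,hi,R0,n in((.006,.02,.018,"knob top"),(-.027,-.017,.027,"collar")):
    t=q[(q[:,2]>lo)&(q[:,2]<hi)]
    if len(t)<50: continue
    hull=cv2.convexHull(t[:,:2].astype(np.float32))[:,0]
    f=least_squares(lambda c:np.hypot(*(hull-c).T)-R0,[0,0],loss="soft_l1",f_scale=.001)
    print(n,len(t),np.median(t[:,2]),t.min(0),t.max(0),"fit",f.x,"minx-edge centre",t[:,0].min()+R0,"y mid",(t[:,1].min()+t[:,1].max())/2)
```

```text
9559 [-0.0263 -0.0232 -0.0243] [0.0179 0.0248 0.0135]
[[  -0.0243  668.    ]
 [  -0.0224 1475.    ]
 [  -0.0205   37.    ]
 [  -0.0187  103.    ]
 [  -0.0168  121.    ]
 [  -0.0149  116.    ]
 [  -0.013   123.    ]
 [  -0.0111  104.    ]
 [  -0.0092  123.    ]
 [  -0.0073  124.    ]
 [  -0.0054  119.    ]
 [  -0.0035  123.    ]
 [  -0.0016  149.    ]
 [   0.0003  140.    ]
 [   0.0022  150.    ]
 [   0.0041  157.    ]
 [   0.006   167.    ]
 [   0.0079  244.    ]
 [   0.0097 2190.    ]
 [   0.0116 3126.    ]]
knob top 5722 0.011725068479682327 [-0.0174 -0.0165  0.006 ] [0.0179 0.018  0.0135] fit [0.0002 0.0007] minx-edge centre 0.0005575690826128792 y mid 0.0007164807103825499
collar 2264 -0.02209677257580965 [-0.0263 -0.0232 -0.0243] [-0.0009  0.0248 -0.0171] fit [0.0013 0.0007] minx-edge centre 0.0006650936330135117 y mid 0.0008277577895611232
```

Request:
{"name": "servo_tool", "arguments": {
  "commands": [
    [[-0.03,-0.1,0],[0,0,0]],
    [[-0.06,-0.2,0.0],[0,0,0]],
    [[-0.09,-0.26,0],[0,0,0]],
    [[-0.102,-0.29,0.04],[0,0,0]],
    [[-0.102,-0.29,0.1],[0,0,0]],
    [[-0.102,-0.29,0.155],[0,0,0]],
    [[-0.102,-0.29,0.155],[0,0,0]],
    [[-0.102,-0.29,0.155],[0,0,0]],
    [[-0.102,-0.29,0.155],[0,0,0]]
  ]
}}

```text
clock: 8.7
tcp_pos: [0.4556, -0.4192, 0.2255]
orientation: [0.004, 3.141, -0.0]
contact_force: [0.1, -0.1, 0.2]
grip_width: 0.0351
gripper_force: 40.2
```

Run:
```python
from h import *
np.set_printoptions(precision=4,suppress=True)
v,u=np.mgrid[:400,:640]
o=r.get_obs()
print(o["tcp_pos"],o["joints"],o["contact_force"])
for c in ("wrist","scene","top"):
    p,d=r.grab_frame(c)
    if c=="scene": save("s3",cv2.resize(p[160:370,340:540],None,fx=2.8,fy=2.8))
    m,E=T(c,o)
    P=np.stack([(u-m["cx"])/m["fx"]*d,(v-m["cy"])/m["fy"]*d,d],-1)@E[:3,:3].T+E[:3,3]
    im=p.astype(int);am=(im[...,0]>im[...,2]+15)&(im[...,0]>im[...,1])
    q=P[(np.hypot(P[...,0]-.456,P[...,1]+.417)<.035)&(d>0)&(abs(P[...,2]-.138)<.006)&am]
    if len(q)>8:
        A=np.c_[2*q[:,:2],np.ones(len(q))];s=np.linalg.lstsq(A,(q[:,:2]**2).sum(1),rcond=None)[0]
        print(c,len(q),q.min(0),q.max(0),"circ",s[:2],np.sqrt(s[2]+s[:2]@s[:2]))
    g=(im[...,1]>im[...,0]+30)&(im[...,1]>im[...,2]+20)&(d>0)&(np.hypot(P[...,0]-.456,P[...,1]+.417)<.05)
    q=P[g]
    if len(q)>8: print(c,"green",len(q),q.min(0),q.max(0))
    if c=="scene":
        for n in("amber_flask_rim","stopper_tip","stopper"): print(n,[(np.round(q["uv"],1),round(q["confidence"],2)) for q in r.mark_of(c,n)[:2]])
        Ei=np.linalg.inv(E)
        for n,X in(("rim",[.456,-.4172,.14]),("tip",np.array(o["tcp_pos"])-[0,0,.0662])):
            y=Ei[:3,:3]@X+Ei[:3,3];print(n,y[0]/y[2]*m["fx"]+m["cx"],y[1]/y[2]*m["fy"]+m["cy"])
```

```text
[ 0.4556 -0.4192  0.2255] [ 0.2196  0.4553  0.575   1.7512 -0.2851  1.0185  2.4673] [ 0.1139 -0.1282  0.2049]
wrist 736 [ 0.4322 -0.4421  0.1322] [ 0.4564 -0.3937  0.1423] circ [ 0.4555 -0.4179] 0.022021206765228066
wrist green 9471 [ 0.4296 -0.4426  0.2011] [ 0.4735 -0.3949  0.2393]
scene 384 [ 0.4312 -0.4421  0.132 ] [ 0.4791 -0.3938  0.1426] circ [ 0.455  -0.4181] 0.022327087161826274
scene green 1179 [ 0.4288 -0.4453  0.1605] [ 0.4715 -0.3947  0.2472]
amber_flask_rim [(array([437.6, 262.9]), 0.6)]
stopper_tip [(array([437. , 255.7]), 0.65)]
stopper [(array([441.6, 235.7]), 0.69)]
rim 435.22489106515206 265.80198728714197
tip 437.97828410266703 256.02336815922627
top 60 [ 0.4368 -0.4042  0.1323] [ 0.4758 -0.3914  0.1434] circ [ 0.4558 -0.4123] 0.020035903350662226
```

View pics/s3.png

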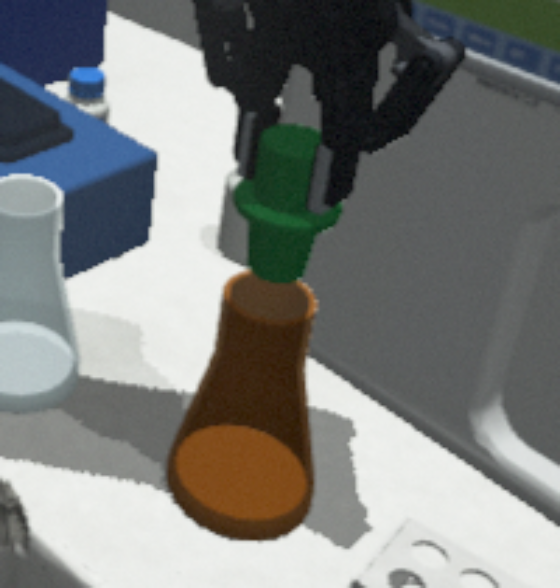

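The crop shows the stopper tip at about (437,256) in the full frame, just above the mouth of the amber flask at (437,264). It is very slightly towards -y, so I'll correct by about 1 mm and lower slowly.

Request:
{"name": "servo_tool", "arguments": {
  "commands": [
    [[0,0.005,0.02],[0,0,0]],
    [[0,0.005,0.04],[0,0,0]],
    [[0,0.005,0.06],[0,0,0]],
    [[0,0.005,0.08],[0,0,0]],
    [[0,0.005,0.1],[0,0,0]],
    [[0,0.005,0.12],[0,0,0]],
    [[0,0.005,0.14],[0,0,0]],
    [[0,0.005,0.16],[0,0,0]],
    [[0,0.005,0.16],[0,0,0]],
    [[0,0.005,0.16],[0,0,0]]
  ]
}}

```text
clock: 10.0
tcp_pos: [0.4553, -0.4182, 0.185]
orientation: [-0.005, -3.141, -0.0]
contact_force: [-0.0, -0.2, -0.2]
grip_width: 0.0346
gripper_force: 40.2
```

Request:
{"name": "servo_tool", "arguments": {
  "commands": [
    [[0,0,0.01],[0,0,0]],
    [[0,0,0.02],[0,0,0]],
    [[0,0,0.03],[0,0,0]],
    [[0,0,0.04],[0,0,0]],
    [[0,0,0.05],[0,0,0]],
    [[0,0,0.058],[0,0,0]],
    [[0,0,0.058],[0,0,0]],
    [[0,0,0.058],[0,0,0]]
  ]
}}

```text
clock: 10.8
tcp_pos: [0.4554, -0.4182, 0.1705]
orientation: [-0.005, -3.142, -0.0]
contact_force: [1.3, -0.4, -1.3]
grip_width: 0.0343
gripper_force: 40.2
```

Request:
{"name": "servo_tool", "arguments": {
  "commands": [
    [[0,0,0.004],[0,0,0]],
    [[0,0,0.008],[0,0,0]],
    [[0,0,0.01],[0,0,0]],
    [[0,0,0.01],[0,0,0]]
  ]
}}

```text
clock: 11.2
tcp_pos: [0.4555, -0.4183, 0.1685]
orientation: [0.005, 3.141, 0.0]
contact_force: [-1.8, 1.8, 4.0]
grip_width: 0.0349
gripper_force: 40.7
```

Request:
{"name": "servo_tool", "arguments": {
  "commands": [
    [[0,0,0.003],[0,0,0]],
    [[0,0,0.005],[0,0,0]],
    [[0,0,0.005],[0,0,0]]
  ]
}}

```text
clock: 11.5
tcp_pos: [0.4558, -0.4185, 0.1685]
orientation: [0.005, 3.14, 0.0]
contact_force: [-2.0, 3.2, 13.4]
grip_width: 0.0342
gripper_force: 41.6
```

Run:
```python
from h import *
p,d=r.grab_frame("scene");save("s4",cv2.resize(p[200:370,360:520],None,fx=3.4,fy=3.4,interpolation=cv2.INTER_CUBIC))
```

```text
(no output)
```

View pics/s4.png

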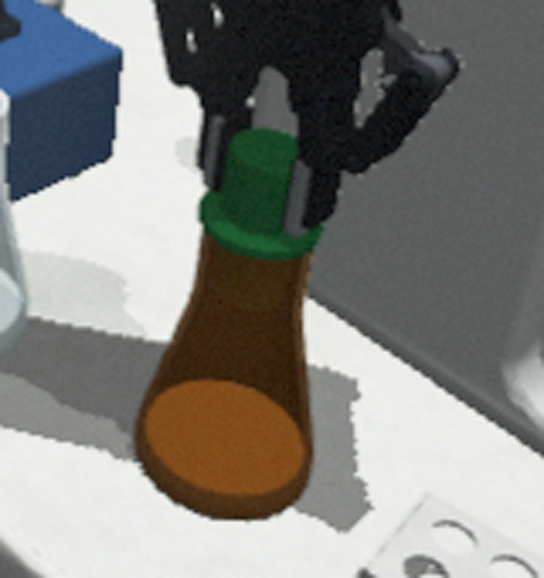

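The crop shows the collar on the rim all the way round, with the plug inside the neck. The height of 0.1685 m and the 13 N upward force agree, so it is seated. I'll ease the load and open.

Request:
{"name": "servo_tool", "arguments": {
  "commands": [
    [[0,0,-0.003],[0,0,0]],
    [[0,0,-0.005],[0,0,0]],
    [[0,0,-0.005],[0,0,0]]
  ]
}}

```text
clock: 11.85
tcp_pos: [0.4555, -0.4184, 0.1685]
orientation: [0.005, 3.141, -0.0]
contact_force: [-1.4, 2.3, 6.8]
grip_width: 0.0347
gripper_force: 40.9
```

Request:
{"name": "servo_tool", "arguments": {
  "commands": [
    [[0,0,0],[0,0,0]],
    [[0,0,0],[0,0,0]],
    [[0,0,0],[0,0,0]],
    [[0,0,0],[0,0,0]],
    [[0,0,0],[0,0,0]],
    [[0,0,0],[0,0,0]],
    [[0,0,0],[0,0,0]],
    [[0,0,0],[0,0,0]]
  ],
  "claw": 0
}}

```text
clock: 12.65
tcp_pos: [0.4554, -0.4182, 0.168]
orientation: [-0.005, -3.142, -0.0]
contact_force: [0.5, -0.2, 0.4]
grip_width: 0.0855
gripper_force: 0.0
```

Request:
{"name": "servo_tool", "arguments": {
  "commands": [
    [[0,0,-0.04],[0,0,0]],
    [[0,0,-0.1],[0,0,0]],
    [[0,0,-0.18],[0,0,0]],
    [[0,0,-0.28],[0,0,0]],
    [[0,0,-0.36],[0,0,0]],
    [[0.1,0,-0.4],[0,0,0]],
    [[0.1,0.1,-0.4],[0,0,0]],
    [[0.1,0.2,-0.4],[0,0,0]],
    [[0.1,0.3,-0.4],[0,0,0]],
    [[0.1,0.3,-0.4],[0,0,0]],
    [[0.1,0.3,-0.4],[0,0,0]]
  ]
}}

```text
clock: 13.75
tcp_pos: [0.431, -0.3433, 0.2694]
orientation: [0.003, 3.14, -0.001]
contact_force: [-0.2, -0.7, 0.4]
grip_width: 0.0856
gripper_force: 0.0
```

Run:
```python
from h import *
np.set_printoptions(precision=4,suppress=True)
v,u=np.mgrid[:400,:640]
o=r.get_obs()
for c in("wrist","scene"):
    p,d=r.grab_frame(c);m,E=T(c,o)
    P=np.stack([(u-m["cx"])/m["fx"]*d,(v-m["cy"])/m["fy"]*d,d],-1)@E[:3,:3].T+E[:3,3]
    im=p.astype(int);g=(im[...,1]>im[...,0]+30)&(im[...,1]>im[...,2]+20)&(d>0)&(np.hypot(P[...,0]-.456,P[...,1]+.417)<.05)
    q=P[g];t=q[abs(q[:,2]-.18)<.004];k=q[abs(q[:,2]-.146)<.0035]
    print(c,len(q),q.min(0),q.max(0),"top mid",len(t),t.mean(0),"collar z",len(k),np.median(k[:,2]) if len(k) else 0)
    if len(t)>20:
        s=np.linalg.lstsq(np.c_[t[:,:2]-t[:,:2].mean(0),np.ones(len(t))],t[:,2],rcond=None)[0];print("slope",s[:2])
    for n in("amber_flask","clear_flask"):
        for z in r.mark_of(c,n)[:1]: print(n,at_z(m,E,z["uv"],0))
    if c=="scene": save("s5",p[160:380,300:540].repeat(2,0).repeat(2,1))
```

```text
wrist 3615 [ 0.4192 -0.4442  0.1436] [ 0.4817 -0.3852  0.2727] top mid 1630 [ 0.4528 -0.4163  0.1801] collar z 1274 0.1463308606758152
slope [ 0.0321 -0.025 ]
amber_flask [ 0.4585 -0.4161  0.    ]
clear_flask [ 0.4223 -0.2587  0.    ]
scene 1011 [ 0.4282 -0.444   0.1413] [ 0.4813 -0.3935  0.1826] top mid 308 [ 0.4526 -0.4199  0.1805] collar z 342 0.14694649813654168
slope [0.0564 0.0414]
amber_flask [ 0.4561 -0.4243  0.    ]
clear_flask [ 0.4316 -0.2539  0.    ]
```

View pics/s5.png

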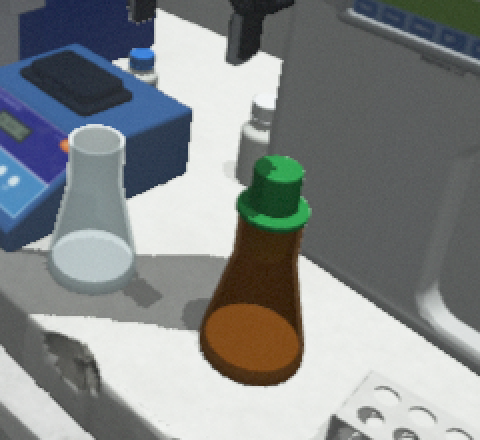

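The crop shows the stopper home on the amber flask and both flasks standing. One last check for tilt, fitting interior pixels of the collar and knob planes, before I hand in.

Run:
```python
from h import *
np.set_printoptions(precision=4,suppress=True)
v,u=np.mgrid[:400,:640]
o=r.get_obs();m,E=T("wrist",o)
d=np.median([r.grab_frame("wrist")[1] for _ in range(8)],axis=0)
P=np.stack([(u-m["cx"])/m["fx"]*d,(v-m["cy"])/m["fy"]*d,d],-1)@E[:3,:3].T+E[:3,3]
near=np.hypot(P[...,0]-.455,P[...,1]+.4175)<.04
for n,z in(("knob",.18),("collar",.146),("table",0)):
    w=(abs(P[...,2]-z)<.005)&(near if z else (P[...,0]<.5))&(d>0)
    w=cv2.erode(w.astype(np.uint8),np.ones((5,5)))>0
    q=P[w];c=q.mean(0);s=np.linalg.lstsq(np.c_[q[:,:2]-c[:2],np.ones(len(q))],q[:,2],rcond=None)[0]
    print(n,len(q),c,"slope",s[:2],"bbox mid",(q.min(0)+q.max(0))/2)
```

```text
knob 1243 [ 0.4516 -0.4165  0.1804] slope [ 0.0175 -0.0115] bbox mid [ 0.4538 -0.4175  0.1797]
collar 817 [ 0.4445 -0.4109  0.1465] slope [-0.0017 -0.0006] bbox mid [ 0.4528 -0.4178  0.1465]
table 38192 [ 0.3962 -0.422  -0.0006] slope [-0.0012 -0.0006] bbox mid [ 0.4184 -0.3487 -0.0014]
```

The collar is flat, with a slope under 0.2°, and its top is at 0.1465 m against an expected 0.146 m.

```bash
python3 -c "
from h import *
print(r.hand_in())"
```

```text
the job is handed in; nothing more can be done
None
```

The green stopper is fully home in the amber flask, its collar flat on the rim; both flasks still stand in place, the clear one was never touched, and the job was handed in at about 14 s.

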